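# Push the test plate under the spring clip of its holder

## Robot

A 6-joint arm with a two-finger parallel gripper is mounted at the origin on a cart in front of the work surface, level with it; the furniture and walls round the work are solid. World frame = base frame: x ahead of the robot, y to its left, z up, the work surface at z = 0. Lengths are in mm, angles in rad, forces in N, time in s.
With the tool pointing down it reaches from about 300 to 775 mm from the base axis. Payload 14.6 kg.
Tool frame: the origin (TCP) lies at the very end of the fingers, on their centre line; the grasp point (between the pads) lies 19 mm behind it; z points along the fingers, y is the line along which they close (so a half turn about z gives the same grasp; the last joint's range is limited). The gripper opens to 94 mm and grips with 3 to 60 N. Pads are 16 mm wide; open, the fingers measure 119 mm over their backs; the gripper's body (75 mm by 177 mm) begins 78 mm behind the grasp point.
Start: joints at [-1.343, 0.3, 1.521, -0, 1.321, -0.067], TCP at [159.795, -526.265, 171.946] pointing down, gripper open.
Joint ranges: [-3.03, 3.03], [-0.79, 2.21], [0.23, 2.52], [-1.04, 4.18], [0, 3.07], [-2.55, 2.55]. Speed limits (rad/s): [2.22, 2.22, 2.57, 3.14, 3.14, 3.14].

## Interface

Orientations are given as [roll, pitch, yaw] about the fixed x, y, z axes, in that order (R = Rz(yaw) Ry(pitch) Rx(roll)).
In Python, from cell import manip, eyes, ticket gives the robot as it stands. The module is installed in compiled form; this text tells all that it offers.
- The arm moves only by the tool arm_command, never from a script. Its argument "plan" is a list of rows, each a list of 5 numbers: the opening, from -1 (shut) to 1 (fully open), then the shift along the tool's x, y, z in m, then the turn about the tool's z in rad. In form: [[jaw, dx, dy, dz, roll], ...]. A call has 1 to 20 rows; each row shifts and turns the commanded pose from where the row before left it, along the tool's axes as they then stand; what a row does not reach is not made up. A row lasts 1/8 s, in which the tool goes at most 62.5 mm and 10.7 degrees, less where a joint would pass 70% of its speed; a pose out of reach is approached as far as the arm can. A call is refused whole if a number of a shift passes 0.0625 or a number of a turn 0.188, either way. A call with a gripper value outside its range is refused whole. The fingers move at their own pace and stop on an object; "newtons" is the grip in N (left out, the last holds). Time passes only in rows, so rows that do not move let the fingers close. It gives the time, the measured TCP pose, the force, the opening and the grip force at its end, in the units of the state.
- manip.read_state(): the state, without advancing time (a new reading comes with each control period).
- eyes.camera(name): name is "scene" or "top" or "wrist"; returns a dict with "img" (480x640x3 uint8, blue, green, red), "z_map" (480x640 float32, mm along the optical axis (not along the pixel's ray), 0 where there is no reading), "fx", "fy", "cx", "cy" (pixels), "eye" and "orientation" of the camera in the world. Camera axes: x right, y down, z forward; pixel columns grow to the right and rows downward; lengths in mm; the calibration is good to about 2 mm. A picture is of the moment at which its call begins.
- ticket.sign_off(): hands the job in; it is judged then, once.
The state is a dict: "clock": time; "joints": joint angles; "qd": joint speeds; "effort": joint torques, N m; "eef_pos": TCP position; "eef_rot": TCP orientation; "wrist_force": force on the tool from outside, world axes, zero at the start; "moment": the same for the moment, N m; "finger_gap": finger opening in mm; "finger_force": force on a finger pad.
Only numpy, scipy, OpenCV 4.12 (cv2) and the standard library are available. Lean on these libraries where they do the work, as an engineer would, in place of code of your own. Each camera call takes 0.05 s, during which the arm holds its last target. There are 200 camera calls.

## Task

Slide the steel test plate that lies in the channel of the clip holder under the spring clip: press the long bar of the clip down with one fingertip so that its nose lifts, and keep it down while the other fingertip pushes the plate along the channel until it is fully home against the end stop. Then let the bar up so that the clip holds the plate, and move clear. Do not lift the plate, and leave the smaller spare plate, the scissors, the cutter and the screwdriver alone.

Things in the scene. Friction and masses are not known exactly. Their poses are not given: they have to be found in the camera images.
- holder: Clip holder screwed to the bench near its right end: dark foot plate 152 x 106 mm with a pale metal channel on it. Origin on the bench top under the clip's nose; +x = along the channel, the way the plate is pushed in; +z up; the clip's press bar is on the -y side. Hinge line parallel to x at y = -34, z = 24 mm. Nothing of it is higher than 45 mm.
- channel_mouth (a point): Floor of the channel at its open end, holder (-115, 0, 12) mm. The floor is 12 mm above the bench and runs along holder x to the end stop, 42 mm wide between two rails 7 mm thick whose tops stand 5 mm above the floor.
- stop_face (a point): Middle of the foot of the end stop's face, holder (25, 0, 12) mm; the stop is 11 mm high above the floor. The plate's front edge touches it when fully home.
- plate: Flat rectangular dark steel test plate, 50 mm along x, 40 mm along y, 9 mm thick, about 50 g, two thin pale lines across its top. Origin at the centre of its underside. It lies flat in the channel, origin 38 to 58 mm before the nose (holder x = -38 to -58 mm). Fully home: origin at holder x = 0, rear edge at x = -25 mm.
- clip (a joint): Angle (rad) of the sprung rocker clip about the hinge line: 0 at rest, nose down across the channel, blocking it; grows as the bar is pressed; solid stop at 0.45, bar level. The nose clears the plate from 0.27 up. Resting on the plate it reads about 0.25. About 2 N on the bar's outer edge starts it, about 8 N on its middle holds it fully down; it springs back when let go.
- nose (a point): Centre of the clip's nose, a round steel bar 10 mm thick and 16 mm long along holder x (x = -8 to +8 mm, y = 0); moves with the clip. At rest it hangs just above the channel floor; fully open its underside is about 15 mm above the floor.
- bar_mid (a point): Middle of the top face of the clip's long flat ribbed steel press bar, beside the channel; moves with it. Bar: 96 mm along holder x (x = -112 to -16 mm), 24 mm wide, 5 mm thick. Fully pressed it is level, y = -48 to -72 mm, this point at holder (-64, -60, 15) mm. A fingertip may slide along it while pressing.
- bar_front (a point): Outer corner of the bar's top at its end near the channel mouth; moves with the bar. At rest the bar slopes up outward and this edge is 32 mm above the bench; fully pressed it is 15 mm above the bench, 3 mm above the channel floor, so another fingertip of equal length over the channel then stands 3 mm above its floor, behind the plate.
- spare_plate: Smaller square plate of the same dark steel, 38 x 38 x 9 mm, loose on the bench behind the end stop; leave alone. Origin at the centre of its underside.
- scissors_1: Scissors with black handles, 206 x 84 x 11 mm, near the front edge of the bench; leave alone. Origin at the centre of the underside.
- cutter_1: Orange cutter, 158 x 21 x 17 mm, near the front edge of the bench to the left; leave alone. Origin at the centre of the underside.
- screwdriver_1: Screwdriver with red handle, 201 x 26 x 26 mm, on the bench left of the sealing press; leave alone. Origin at the centre of the underside.

How it is judged:
By the outcome, as a careful person would: the job done as asked, in the order asked, and still so for the second after the job is handed in, with the robot touching nothing.
It also fails if it takes over 50 s, if anything falls off the work surface, if the arm or the gripper's body presses on something with over 40 N, if the wrist force passes 120 N, or if a joint passes its speed limit or range.

## Working session

There is one attempt and no reset: what is moved stays moved. The work goes in short steps, Python scripts to look and compute and a tool call to move; the robot and the scene stay as the last step left them, time stands still between calls to the robot, and variables do not carry over. Pictures are saved under pics/ and viewed, at most 10 in all, crops included, and the job is handed in when it is done.

Besides the shell and the picture viewer there is one more tool, called after "Request:" as name([rows], argument=value, ...), one row to a line, values as JSON. arm_command: Moves the arm, as the interface text tells. Its arguments: {"type":"object","properties":{"plan":{"type":"array"},"newtons":{"type":"number"}},"required":["plan"]}

```bash
mkdir -p pics
python3 - <<'E'
from cell import manip, eyes
import cv2,pickle
s=manip.read_state();print(s)
d={}
for n in("scene","top"):
    c=eyes.camera(n);d[n]=c;cv2.imwrite(f"pics/{n}0.png",c["img"]);print(n,c["fx"],c["fy"],c["cx"],c["cy"],c["eye"],c["orientation"])
pickle.dump(d,open("c0.pkl","wb"))
E
```

```text
{'clock': 0.0, 'joints': array([-1.34258661e+00,  3.00496785e-01,  1.52159275e+00, -9.62617121e-06,
        1.32067247e+00, -6.65538271e-02]), 'qd': array([-0.00078427, -0.00133896, -0.00115059, -0.00076651,  0.00064461,
        0.0012003 ]), 'effort': array([ 3.25051100e-03, -5.31797647e+01, -3.52730727e+01,  7.08293659e-02,
        2.42868107e-02, -9.35314324e-05]), 'eef_pos': array([ 159.73315338, -525.98006931,  171.36732018]), 'eef_rot': array([-3.14042526e+00, -6.84646507e-05,  2.94765891e-01]), 'wrist_force': array([ 0.21334852,  0.01657082, -0.67242242]), 'moment': array([-0.03374804,  0.04215704, -0.02246454]), 'finger_force': 0.0, 'finger_gap': 94.00479407768049}
scene 514.2203462824149 514.2203462824149 323.7500787978359 240.85716122623978 [-192.63945122  572.41196257  825.28111949] [-2.24503647  0.02251348 -2.31835278]
top 493.7624985308095 493.7624985308095 323.43398591136156 233.81787465569212 [ 330.50436384  -73.00802877 1039.77385768] [-2.95749818  0.00332797 -1.59881088]
```

View pics/top0.png

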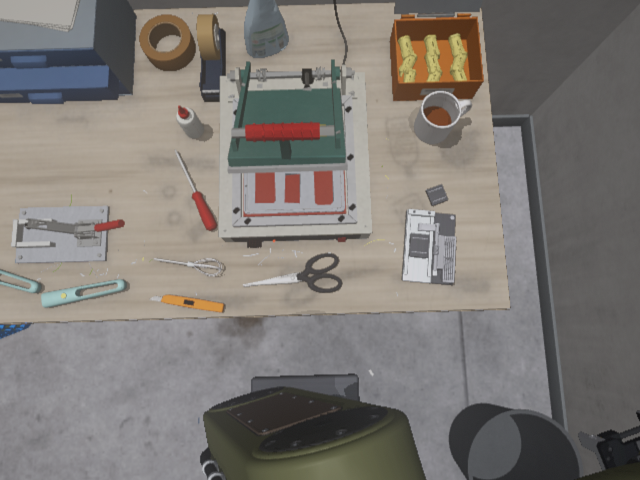

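The holder is around (430,247). The spare plate is at (437,194), so the channel runs roughly up the image (world +x) with the bar on the right. I'll enlarge it.

Run:
```python
import cv2,pickle
d=pickle.load(open("c0.pkl","rb"))
im=d["top"]["img"][170:300,380:480]
cv2.imwrite("pics/crop.png",cv2.resize(im,None,fx=4.6,fy=4.6,interpolation=cv2.INTER_CUBIC)[:600])
```

```text
(no output)
```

View pics/crop.png

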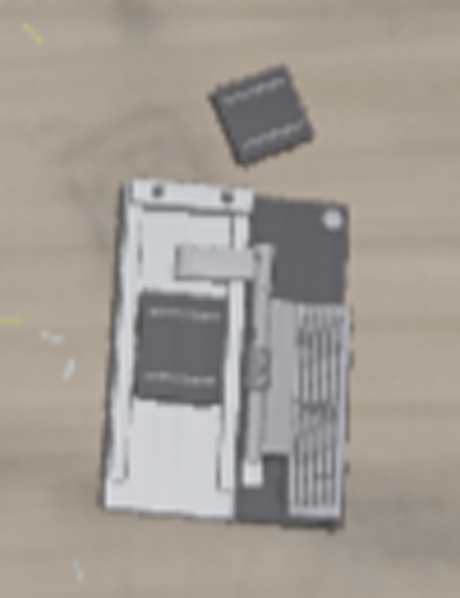

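```bash
cat > h.py <<'E'
import numpy as np,cv2
from scipy.spatial.transform import Rotation as R
def ray(c,uv,z):
    uv=np.atleast_2d(np.float64(uv));d=np.c_[(uv[:,0]-c["cx"])/c["fx"],(uv[:,1]-c["cy"])/c["fy"],np.ones(len(uv))]
    d=R.from_euler("xyz",c["orientation"]).apply(d);e=np.array(c["eye"]);return e+d*((z-e[2])/d[:,2])[:,None]
E
python3 - <<'E'
import pickle;from h import *
np.set_printoptions(precision=1,suppress=True)
c=pickle.load(open("c0.pkl","rb"))["top"]
f=lambda p,z:ray(c,np.array(p)/4.6+[380,170],z)
pl=f([(145,290),(230,296),(222,405),(135,395)],21);print(pl,pl.mean(0))
print("mouth",f([(103,508),(236,518)],12)); print("stop",f([(133,207),(250,212)],23))
print("nose",f([(176,262),(262,262)],20)); print("foot",f([(348,205),(340,528)],6))
print("bar",f([(345,305),(340,515)],32),f([(295,300),(290,512)],22))
e=pl[0]+pl[1]-pl[2]-pl[3];print(np.arctan2(e[1],e[0]))
E
```

```text
[[ 516.6 -259.7   21. ]
 [ 512.7 -298.3   21. ]
 [ 462.8 -291.3   21. ]
 [ 468.5 -252.3   21. ]] [ 490.1 -275.4   21. ]
mouth [[ 418.6 -236.3   12. ]
 [ 412.4 -296.1   12. ]]
stop [[ 555.  -256.2   23. ]
 [ 551.1 -309.6   23. ]]
nose [[ 529.4 -274.9   20. ]
 [ 528.3 -314.2   20. ]]
foot [[ 556.9 -359.4    6. ]
 [ 407.  -344.2    6. ]]
bar [[ 505.1 -347.3   32. ]
 [ 410.8 -337.8   32. ]] [[ 509.8 -327.5   22. ]
 [ 413.6 -318.2   22. ]]
-0.14622807386175518
```

Request:
arm_command([
  [0.01,0.0402,-0.0176,0,0],
  [0.01,0.0402,-0.0176,0,0],
  [0.01,0.0402,-0.0176,0,0],
  [0.01,0.0402,-0.0176,0,0],
  [0.01,0.0402,-0.0176,0,0],
  [0.01,0.0402,-0.0176,0,0],
  [0.01,0.0402,-0.0176,0,0],
  [0.01,0.0402,-0.0176,0,0],
  [0.01,0,0,0,0.135],
  [0.01,0,0,0,0.135],
  [0.01,0,0,0,0.135],
  [0.01,0,0,0,0],
  [0.01,0,0,0,0],
])

```text
clock: 1.72
eef_pos: [426.6, -298.0, 171.8]
eef_rot: [-3.141, 0.0, -0.107]
wrist_force: [-0.3, -0.2, -0.6]
finger_gap: 47.7
finger_force: 0.0
```

Run:
```python
from cell import manip, eyes
import cv2,pickle
s=manip.read_state();print(s["eef_pos"],s["eef_rot"],s["finger_gap"],s["joints"])
c=eyes.camera("wrist");cv2.imwrite("pics/w1.png",c["img"]);print(c["eye"],c["orientation"])
pickle.dump(c,open("w1.pkl","wb"))
```

```text
[ 426.55000906 -298.04995611  171.78994591] [-3.14140134e+00  2.62100582e-04 -1.07221780e-01] 47.659060777481265 [-6.80288033e-01  2.34243845e-01  1.60443541e+00  1.93231020e-05
  1.30323736e+00  9.97724987e-01]
[ 499.5000455  -305.99092105  383.76326335] [ 2.88352245e+00  6.26005203e-05 -1.67721536e+00]
```

View pics/w1.png

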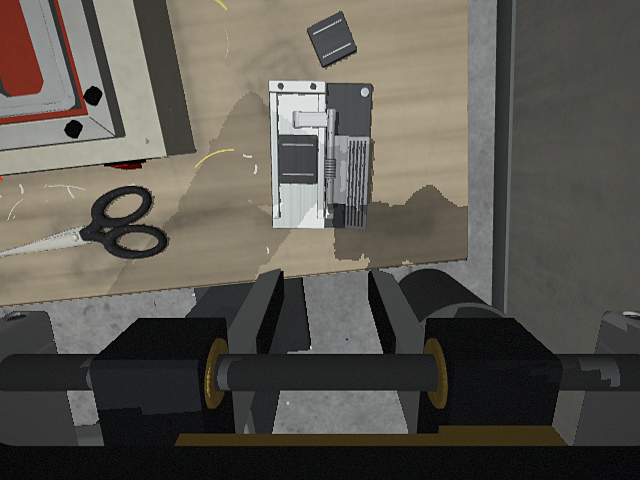

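The wrist view shows the holder at (270–373, 80–229), the plate at (280–317, 135–183), and the bar at (347–371, 137–228). It's well aligned, so I'll measure it here.

Run:
```python
import pickle;from h import *
np.set_printoptions(precision=1,suppress=True)
c=pickle.load(open("w1.pkl","rb"));im=c["img"]
crop=im[70:240,255:385];cv2.imwrite("pics/w1c.png",cv2.resize(crop,None,fx=3.5,fy=3.5,interpolation=cv2.INTER_CUBIC))
g=cv2.cvtColor(im,cv2.COLOR_BGR2GRAY);m=np.zeros_like(g);m[130:190,276:322]=(g[130:190,276:322]<110)*255
cs,_=cv2.findContours(m,0,2);k=max(cs,key=cv2.contourArea);b=cv2.boxPoints(cv2.minAreaRect(k));print(b)
p=ray(c,b,21);print(p,p.mean(0))
print("rails/mouth",ray(c,[(272,228),(325,228)],12),"stop foot", ray(c,[(278,93),(326,93)],12))
print("bar",ray(c,[(371,137),(366,228)],32))
```

```text
[[276.6 130. ]
 [317.5 129.1]
 [318.9 188. ]
 [278.  189. ]]
[[ 522.6 -258.4   21. ]
 [ 519.1 -299.9   21. ]
 [ 459.7 -294.6   21. ]
 [ 463.3 -251.4   21. ]] [ 491.2 -276.1   21. ]
rails/mouth [[ 420.  -237.2   12. ]
 [ 413.7 -296.2   12. ]] stop foot [[ 558.5 -263.8   12. ]
 [ 553.3 -312.2   12. ]]
bar [[ 505.4 -351.8   32. ]
 [ 413.7 -339.9   32. ]]
```

View pics/w1c.png

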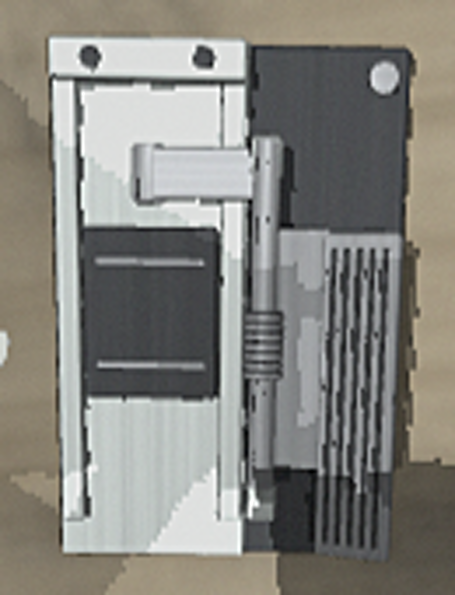

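Request:
arm_command([
  [0.01,0.0115,0,0,0.015],
  [0.01,0,0,0.028,0],
  [0.01,0,0,0.028,0],
  [0.01,0,0,0.028,0],
  [0.01,0,0,0.028,0],
  [0.01,0,0,0.01,0],
  [0.01,0,0,0.01,0],
  [0.01,0,0,0,0],
  [0.01,0,0,0,0],
])

```text
clock: 2.9
eef_pos: [438.5, -299.7, 40.7]
eef_rot: [3.141, -0.001, -0.125]
wrist_force: [0.7, -0.1, 0.5]
finger_gap: 47.4
finger_force: 0.0
```

Run:
```python
from cell import manip, eyes
import cv2,pickle
s=manip.read_state();print(s["eef_pos"],s["eef_rot"],s["finger_gap"])
c=eyes.camera("wrist");print(c["eye"],c["orientation"])
cv2.imwrite("pics/w2.png",c["img"])
```

```text
[ 438.45088694 -299.65854745   40.7063857 ] [ 3.14097304e+00 -1.05532690e-03 -1.25194286e-01] 47.409587042825095
[ 510.99907224 -308.68795811  252.74157273] [ 2.88477433e+00 -6.99753521e-04 -1.69514757e+00]
```

View pics/w2.png

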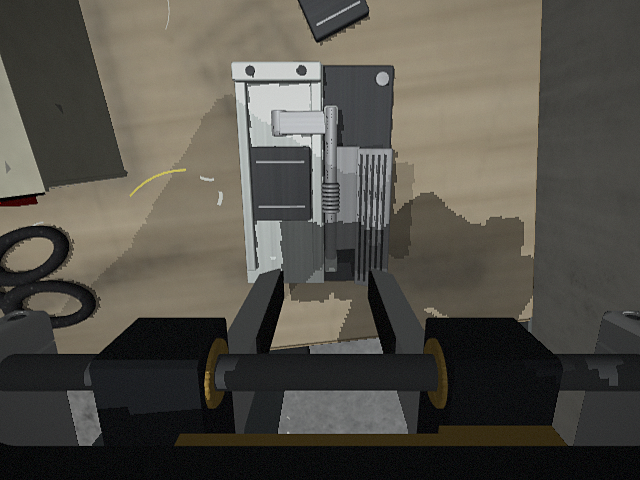

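Fingertips at about (262–284,270) and (368–387,270). I'll check them against the holder frame.

Run:
```python
import pickle;from h import *
np.set_printoptions(precision=1,suppress=True)
c=pickle.load(open("w1.pkl","rb"));c["eye"]=[510.999,-308.688,252.743];c["orientation"]=[2.88477,-.0007,-1.69515]
a=.122;H=lambda w:(w[:,:2]-[531,-280.6])@np.array([[np.cos(a),np.sin(a)],[-np.sin(a),np.cos(a)]])
print("tips",H(ray(c,[(262,272),(284,270),(368,270),(387,270)],41)),"tcp",H(np.array([[438.45,-299.66,0]])))
print("mouth",H(ray(c,[(248,282),(325,281)],12)),"stop",H(ray(c,[(246,81),(320,81)],12)))
print("plate",H(ray(c,[(250,148),(310,147),(311,220),(254,220)],21)))
print("bar",H(ray(c,[(391,148),(386,279)],32)))
```

```text
tips [[-95.   11.6]
 [-93.6  -2.9]
 [-93.8 -58.2]
 [-93.8 -70.7]] tcp [[-89.5 -30.2]]
mouth [[-113.7   28.4]
 [-113.1  -29.8]] stop [[ 26.3  21.2]
 [ 26.2 -27. ]]
plate [[-15.9  19.2]
 [-15.3 -20.3]
 [-64.2 -20.3]
 [-64.1  19.2]]
bar [[ -16.1  -71.5]
 [-103.7  -72.1]]
```

Request:
arm_command([
  [0.01,0,0,0.005,0],
  [0.01,0,0,0.005,0],
  [0.01,0,0,0.005,0],
  [0.01,0,0,0.004,0],
  [0.01,0,0,0.003,0],
  [0.01,0,0,0.002,0],
  [0.01,0,0,0,0],
  [0.01,0,0,0,0],
])

```text
clock: 3.95
eef_pos: [438.1, -299.4, 16.1]
eef_rot: [3.141, -0.0, -0.125]
wrist_force: [0.6, 0.5, 0.6]
finger_gap: 47.5
finger_force: 0.0
```

Run:
```python
from cell import manip, eyes
import cv2,numpy as np
s=manip.read_state();print(s["eef_pos"],s["wrist_force"],s["moment"],s["finger_force"])
c=eyes.camera("wrist");a=cv2.resize(c["img"][40:330,200:440],None,fx=2,fy=2)
c=eyes.camera("scene");b=c["img"];cv2.imwrite("pics/s3.png",b)
cv2.imwrite("pics/w3.png",a)
```

```text
[ 438.1347182  -299.43002738   16.08210371] [0.63322116 0.47565817 0.63505349] [ 0.01806542  0.01019943 -0.00535629] 0.0
```

View pics/w3.png

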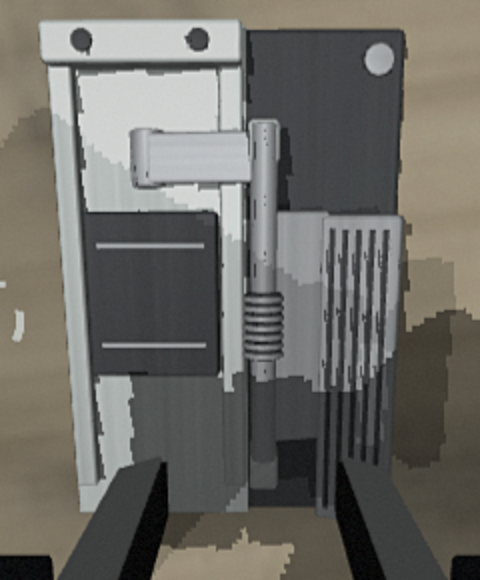

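Run:
```python
from cell import eyes
import pickle;from h import *
np.set_printoptions(precision=1,suppress=True)
c=eyes.camera("wrist");pickle.dump(c,open("w3.pkl","wb"))
a=.122
def P(u,v):
    z=c["z_map"][v,u];d=np.array([(u-c["cx"])/c["fx"],(v-c["cy"])/c["fy"],1])*z
    w=R.from_euler("xyz",c["orientation"]).apply(d)+c["eye"];h=(w[:2]-[531,-280.6])@np.array([[np.cos(a),np.sin(a)],[-np.sin(a),np.cos(a)]]);return np.r_[h,w[2]]
print(c["eye"])
for u,v in [(372,274),(376,280),(380,290),(378,275),(385,275),(390,280),(372,270),(380,266),(395,220),(366,220),(270,275),(275,280),(265,280),(300,265),(276,110),(300,115),(280,190),(390,180),(366,180),(250,200)]: print(u,v,c["img"][v,u],P(u,v))
```

```text
[ 510.8 -308.6  228.1]
372 274 [29 26 24] [-82.6 -55.3  54.3]
376 280 [63 64 62] [-81.1 -55.7  66.6]
380 290 [63 65 62] [-81.3 -55.8  78.7]
378 275 [63 64 62] [-81.7 -58.   57.9]
385 275 [63 64 61] [-81.2 -61.4  59.4]
390 280 [62 62 60] [-81.  -62.7  66.9]
372 270 [64 64 62] [-81.4 -55.7  51.1]
380 266 [38 38 37] [-87.3 -63.9  27.9]
395 220 [63 64 62] [-57.4 -71.   31.8]
366 220 [145 143 141] [-59.  -54.9  23.7]
270 275 [62 62 60] [-81.3  -0.7  58.8]
275 280 [64 65 61] [-81.4  -4.3  65.6]
265 280 [64 65 63] [-80.9   0.5  66.8]
300 265 [86 86 83] [-92.2 -12.9  11.5]
276 110 [191 190 185] [ 4.6 -2.1 21.7]
300 115 [196 192 189] [  1.7 -15.9  23.9]
280 190 [68 66 65] [-40.9  -2.6  21.1]
390 180 [71 69 67] [-34.3 -67.4  29.3]
366 180 [40 39 37] [-34.7 -54.1  24.5]
250 200 [65 64 63] [-47.   15.9  20.9]
```

View pics/s3.png

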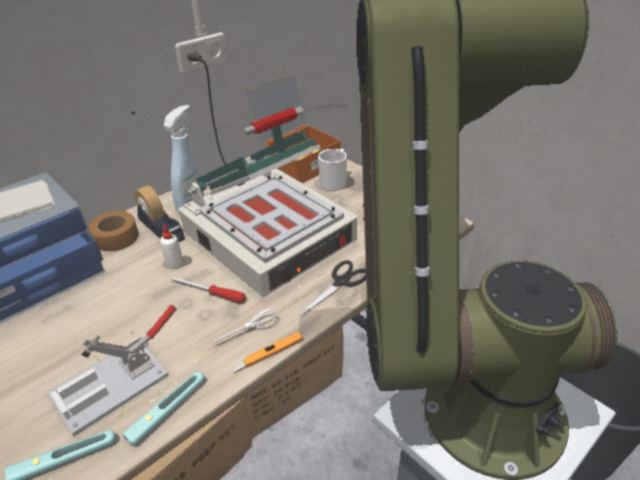

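The depth map puts the visible fingertip end near z≈50 while the state says 16, and there's no contact force. I'll trace the tip edge exactly.

Run:
```python
import pickle;from h import *
np.set_printoptions(precision=1,suppress=True)
c=pickle.load(open("w3.pkl","rb"));a=.122
def P(u,v):
    z=c["z_map"][v,u];d=np.array([(u-c["cx"])/c["fx"],(v-c["cy"])/c["fy"],1])*z
    w=R.from_euler("xyz",c["orientation"]).apply(d)+c["eye"];h=(w[:2]-[531,-280.6])@np.array([[np.cos(a),np.sin(a)],[-np.sin(a),np.cos(a)]]);return np.r_[h,w[2]]
for u in(374,380,386,262,270,280):
    print(u,[(v,P(u,v).round(0).tolist()) for v in range(266,276,1)])
```

```text
374 [(266, [-88.0, -60.0, 26.0]), (267, [-88.0, -60.0, 27.0]), (268, [-89.0, -60.0, 27.0]), (269, [-81.0, -57.0, 50.0]), (270, [-81.0, -57.0, 52.0]), (271, [-81.0, -56.0, 53.0]), (272, [-81.0, -56.0, 54.0]), (273, [-81.0, -56.0, 56.0]), (274, [-81.0, -56.0, 57.0]), (275, [-81.0, -56.0, 60.0])]
380 [(266, [-87.0, -64.0, 28.0]), (267, [-87.0, -64.0, 29.0]), (268, [-89.0, -64.0, 27.0]), (269, [-89.0, -64.0, 29.0]), (270, [-90.0, -64.0, 28.0]), (271, [-81.0, -60.0, 53.0]), (272, [-81.0, -60.0, 54.0]), (273, [-81.0, -59.0, 56.0]), (274, [-81.0, -59.0, 58.0]), (275, [-81.0, -59.0, 60.0])]
386 [(266, [-87.0, -67.0, 30.0]), (267, [-87.0, -67.0, 30.0]), (268, [-88.0, -67.0, 29.0]), (269, [-89.0, -68.0, 28.0]), (270, [-89.0, -67.0, 31.0]), (271, [-90.0, -67.0, 30.0]), (272, [-91.0, -67.0, 30.0]), (273, [-81.0, -63.0, 56.0]), (274, [-81.0, -62.0, 58.0]), (275, [-81.0, -62.0, 59.0])]
262 [(266, [-93.0, 13.0, 11.0]), (267, [-93.0, 12.0, 13.0]), (268, [-94.0, 13.0, 11.0]), (269, [-95.0, 13.0, 12.0]), (270, [-96.0, 13.0, 11.0]), (271, [-96.0, 13.0, 12.0]), (272, [-97.0, 13.0, 12.0]), (273, [-98.0, 13.0, 12.0]), (274, [-81.0, 4.0, 57.0]), (275, [-81.0, 4.0, 59.0])]
270 [(266, [-93.0, 7.0, 12.0]), (267, [-94.0, 7.0, 11.0]), (268, [-95.0, 7.0, 11.0]), (269, [-95.0, 7.0, 11.0]), (270, [-96.0, 7.0, 11.0]), (271, [-81.0, 0.0, 53.0]), (272, [-81.0, -0.0, 54.0]), (273, [-81.0, -0.0, 55.0]), (274, [-81.0, -1.0, 57.0]), (275, [-81.0, -1.0, 59.0])]
280 [(266, [-93.0, 1.0, 10.0]), (267, [-93.0, 0.0, 12.0]), (268, [-94.0, 1.0, 12.0]), (269, [-81.0, -5.0, 50.0]), (270, [-82.0, -5.0, 50.0]), (271, [-82.0, -5.0, 50.0]), (272, [-82.0, -5.0, 51.0]), (273, [-82.0, -5.0, 53.0]), (274, [-82.0, -6.0, 55.0]), (275, [-83.0, -6.0, 55.0])]
```

The tips really end at about z=50, roughly 33 mm above what the reported TCP says. I'll go down in guarded steps and rely on force.

Request:
arm_command([
  [0.01,0,0,0.005,0],
  [0.01,0,0,0.005,0],
  [0.01,0,0,0.004,0],
  [0.01,0,0,0.002,0],
  [0.01,0,0,0.002,0],
  [0.01,0,0,0.002,0],
  [0.01,0,0,0,0],
  [0.01,0,0,0,0],
])

```text
clock: 5.1
eef_pos: [438.1, -299.4, -4.0]
eef_rot: [3.141, -0.0, -0.125]
wrist_force: [0.3, -0.4, -0.0]
finger_gap: 47.6
finger_force: 0.0
```

Request:
arm_command([
  [0.01,0,0,0.002,0],
  [0.01,0,0,0.002,0],
  [0.01,0,0,0.002,0],
  [0.01,0,0,0,0],
  [0.01,0,0,0,0],
])

```text
clock: 5.72
eef_pos: [438.1, -299.4, -9.9]
eef_rot: [3.141, -0.0, -0.125]
wrist_force: [-1.9, -0.8, 3.4]
finger_gap: 47.4
finger_force: 1.7
```

Contact now. I'll keep pressing.

Request:
arm_command([
  [0.01,0,0,0.002,0],
  [0.01,0,0,0.002,0],
  [0.01,0,0,0.002,0],
  [0.01,0,0,0,0],
  [0.01,0,0,0,0],
])

```text
clock: 6.35
eef_pos: [438.2, -298.8, -15.8]
eef_rot: [-3.141, 0.0, -0.125]
wrist_force: [-1.2, 5.5, 8.6]
finger_gap: 47.6
finger_force: 4.7
```

```bash
cat > look.py <<'E'
from cell import eyes
import sys;from h import *
np.set_printoptions(precision=1,suppress=True)
c=eyes.camera("wrist");a=.122
v,u=np.mgrid[0:480,0:640];z=c["z_map"];d=np.stack([(u-c["cx"])/c["fx"]*z,(v-c["cy"])/c["fy"]*z,z],-1).reshape(-1,3)
w=R.from_euler("xyz",c["orientation"]).apply(d)+c["eye"];x,y=((w[:,:2]-[531,-280.6])@np.array([[np.cos(a),np.sin(a)],[-np.sin(a),np.cos(a)]])).T;h=w[:,2]
b=lambda x0,x1,y0,y1:(x>x0)&(x<x1)&(y>y0)&(y<y1)&(z.ravel()>0)&(h<60)
print("bar outer z",np.median(h[b(-60,-25,-72,-66)]),"inner",np.median(h[b(-60,-25,-54,-50)]),"nose top z",np.median(h[b(-5,5,-5,5)]))
g=c["img"].reshape(-1,3).mean(1)
m=b(-110,22,8,16)&(h>17)&(h<25)&(g<120);print("plate x",np.percentile(x[m],[1,99]) if m.sum() else None)
m=b(-120,-10,-70,20)&(h>5);f=b(-100,0,-12,12)&(h>25);print("tip z",np.percentile(h[f],2) if f.sum() else None)
cv2.imwrite(sys.argv[1],cv2.resize(c["img"][40:330,200:440],None,fx=2,fy=2))
E
python3 look.py pics/w4.png
```

```text
bar outer z 18.929137080542716 inner 16.76097717050814 nose top z 32.01884500470024
plate x [-64.4 -14.9]
tip z 26.176886474745807
```

Request:
arm_command([
  [0.01,0,0,0.001,0],
  [0.01,0,0,0.001,0],
  [0.01,0,0,0,0],
  [0.01,0,0,0,0],
])

```text
clock: 6.9
eef_pos: [438.3, -298.4, -17.7]
eef_rot: [-3.14, 0.0, -0.125]
wrist_force: [-1.4, 9.2, 12.3]
finger_gap: 47.2
finger_force: 6.4
```

```bash
python3 look.py pics/w5.png
```

```text
bar outer z 15.949494107465227 inner 15.272764979951745 nose top z 34.796193564785824
plate x [-64.2 -14.8]
tip z 26.724599793667725
```

View pics/w5.png

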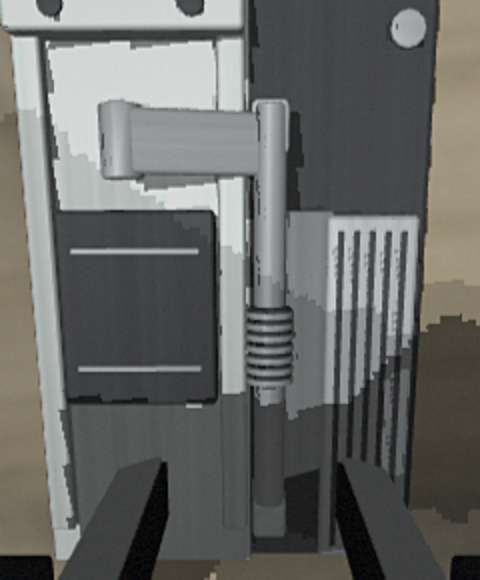

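Bar nearly level, nose raised clear at (140,140), plate rear edge at row 400 and square. Now push, keeping the bar down.

Request:
arm_command([
  [0.01,0.004,0,0,0],
  [0.01,0.004,0,0,0],
  [0.01,0.004,0,0,0],
  [0.01,0.004,0,0,0],
  [0.01,0.004,0,0,0],
  [0.01,0.004,0,0,0],
  [0.01,0.004,0,0,0],
  [0.01,0,0,0,0],
])

```text
clock: 7.95
eef_pos: [465.5, -303.0, -17.9]
eef_rot: [3.142, 0.001, -0.125]
wrist_force: [-4.7, -0.1, 8.0]
finger_gap: 47.5
finger_force: 4.2
```

```bash
python3 look.py pics/w6.png
```

```text
bar outer z 15.071392107830519 inner 15.000061075439334 nose top z 35.53631202482141
plate x [-52.8  -3.8]
tip z 26.536845140526328
```

Request:
arm_command([
  [0.01,0.004,0,0,0],
  [0.01,0.004,0,0,0],
  [0.01,0.004,0,0,0],
  [0.01,0.004,0,0,0],
  [0.01,0.004,0,0,0],
  [0.01,0.004,0,0,0],
  [0.01,0.002,0,0,0],
  [0.01,0,0,0,0],
])

```text
clock: 9.0
eef_pos: [491.2, -306.2, -18.0]
eef_rot: [-3.142, 0.001, -0.125]
wrist_force: [-6.0, 0.8, 8.5]
finger_gap: 47.7
finger_force: 4.3
```

```bash
python3 look.py pics/w7.png
```

```text
bar outer z 15.002357626550804 inner 15.034645438189514 nose top z 35.730640062763925
plate x [-26.8  21.6]
tip z 26.596696921034408
```

Request:
arm_command([
  [0.01,0.001,0,0,0],
  [0.01,0.001,0,0,0],
  [0.01,0.001,0,0,0],
  [0.01,0,0,0,0],
])

```text
clock: 9.55
eef_pos: [493.5, -306.4, -18.0]
eef_rot: [-3.141, 0.002, -0.125]
wrist_force: [-10.2, 1.0, 9.2]
finger_gap: 47.3
finger_force: 6.4
```

Force is rising, so the plate is probably at the stop. I'll confirm with a little more.

Request:
arm_command([
  [0.01,0.001,0,0,0],
  [0.01,0.001,0,0,0],
  [0.01,0.001,0,0,0],
  [0.01,0,0,0,0],
])

```text
clock: 10.05
eef_pos: [494.1, -306.3, -18.3]
eef_rot: [-3.14, 0.008, -0.125]
wrist_force: [-25.4, 3.4, 20.5]
finger_gap: 47.6
finger_force: 14.7
```

```bash
python3 look.py pics/w8.png
```

```text
bar outer z 14.307240822089739 inner 15.312843729672295 nose top z 36.38159186519914
plate x [-24.8  21.7]
tip z 26.546049851619333
```

View pics/w8.png

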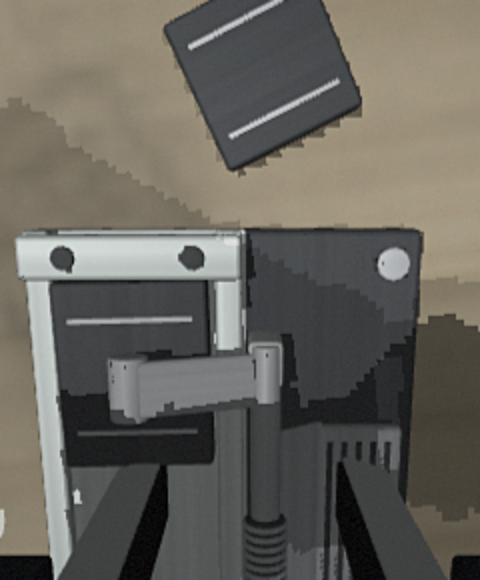

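The plate is against the stop (row 280), and the force jumped to 25 N, so it's home. I'll back off so the finger doesn't rub the plate, then let the bar up gently.

Request:
arm_command([
  [0.01,-0.003,0,0,0],
  [0.01,-0.003,0,0,0],
  [0.01,-0.003,0,0,0],
  [0.01,0,0,-0.002,0],
  [0.01,0,0,-0.003,0],
  [0.01,0,0,-0.003,0],
  [0.01,0,0,-0.003,0],
  [0.01,0,0,-0.004,0],
  [0.01,0,0,-0.005,0],
  [0.01,0,0,-0.01,0],
  [0.01,0,0,-0.02,0],
  [0.01,0,0,-0.04,0],
  [0.01,0,0,-0.05,0],
  [0.01,0,0,0,0],
  [0.01,0,0,0,0],
])

```text
clock: 11.98
eef_pos: [488.4, -305.5, 121.7]
eef_rot: [-3.141, 0.0, -0.125]
wrist_force: [-0.5, -0.6, -0.2]
finger_gap: 47.6
finger_force: 0.0
```

```bash
python3 look.py pics/w9.png
python3 - <<'E'
import cv2
from cell import eyes
i=eyes.camera("wrist")["img"];cv2.imwrite("pics/w9.png",cv2.resize(i[20:300,180:460],None,fx=2,fy=2))
E
```

```text
bar outer z 21.66839001508717 inner 18.33240920876102 nose top z 29.5392334977289
plate x [-25.1  21.4]
tip z 26.641305484919943
```

View pics/w9.png

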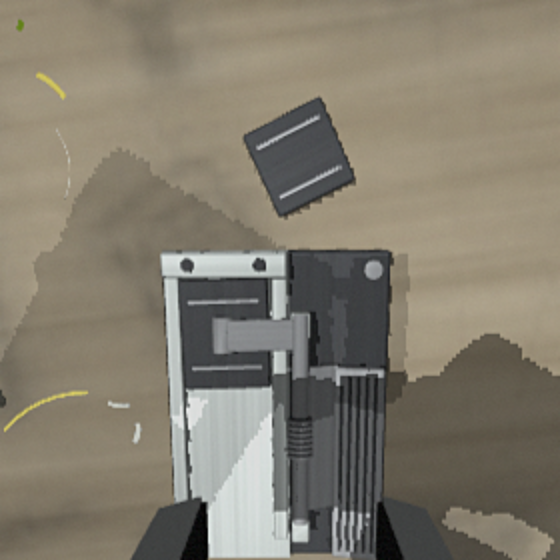

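The plate sits against the stop (rows 278–387) with the nose resting on it at (225,335). The bar is partly up, and the gripper is clear.

```bash
python3 -c "
from cell import ticket;print(ticket.sign_off())"
```

```text
the job is handed in; nothing more can be done
None
```

The plate is fully home against the end stop with the clip's nose resting on it, the gripper is clear, and the job was handed in at about 12 s on the clock.

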